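# Square up a bracket and present it to the inspection camera

## Task

Push the T-shaped aluminium bracket on the black nest square and flush into the corner of the white fences, its long side along the far fence (the longer one, on the side away from the robot). Then pick it up by its rib and present it to the tilted inspection camera: 100 mm in front of the lens and centred on it, the flat underside squarely facing the lens and the bracket's long side level. Finish while holding it still there, with nothing else supporting it; leave the round flange, the flat spacer plate and the steel collar where they lie.

Things in the scene. Friction and masses are not known exactly. Their poses are not given: they have to be found in the camera images.
- bracket: the part: aluminium bracket of inverted T section, 0.13 to 0.27 kg. Foot 44 mm (its x) x 80 mm (its y, the long side) x 12 mm thick, with an upright rib 12 mm thick (x) along the middle, 80 mm long, its top 42 mm above the underside. Origin: centre of the flat underside, z up. Its ends are alike. It starts foot down on the nest's black plate, up to 0.35 rad askew to the nest
- bracket_top (a point): the middle of the top edge of the bracket's rib, 42 mm above its underside
- nest: squaring nest fixed to the bench: black plate 240 mm (x) x 260 mm (y), top 8 mm above the bench, with two white fences 10 mm higher than the plate. The far fence, along y, has its inner face at x = +105 mm; the side fence, along x, has its inner face at y = +115 mm. Origin on the bench under the plate's centre, z up
- nest_corner (a point): where the inner faces of the two fences meet, at plate height: nest x +105, y +115, z +8 mm. The flush bracket's origin is at nest x +83, y +75, z +8 mm
- cam_head: inspection camera's head, fixed on its stand: black housing, dark lens, grey ring light 72 mm across with white dots. Origin: centre of the lens's front face, 120 mm above the bench. z is the viewing axis out of the lens: up, leaning 25 degrees from vertical roughly to the robot. y is level. The stand (base 110 x 100 mm) and head reach up to about 135 mm
- focus (a point): the focus point: empty air on the viewing axis, 100 mm out from the lens (cam_head z = +100 mm), about 211 mm above the bench
- flange: bystander on the nest's black plate: aluminium round flange, disc 50 mm across and 10 mm thick with a 26 mm spigot standing on it, 36 mm high in all; origin at the centre of its underside, z up
- spacer: bystander: plain flat aluminium plate 44 x 80 x 12 mm without a rib, lying on the bare bench beside the nest and camera; origin under its centre
- collar: bystander: steel shaft collar, ring 44 mm across and 16 mm high; origin under its centre
Not all that is in view belongs to the job. Leave any brown look-alike of the bracket alone.

How it is judged (in metres and radians):
On the way:
1. the bracket lies on the plate, square and flush against both fences, long side on the far fence (x of bracket in the frame of nest between 0.08 and 0.086 m and y of bracket in the frame of nest between 0.072 and 0.078 m and z of bracket in the frame of nest between 0.005 and 0.011 m and angle between the y axis of bracket and the y axis of nest, either way round below 0.05 rad and angle between the z axis of bracket and the z axis of nest, either way round below 0.05 rad), for 0.2 s.
At the end, for the whole second after the job is handed in: Held still, by the fingers alone: the centre of the bracket's underside lies 100 mm in front of the lens and on its axis, to 12 mm in each direction; the underside faces the lens, and the long side is level (parallel to the camera's y), each to 8 degrees; rib away from the camera (x of bracket in the frame of cam_head between -0.012 and 0.012 m and y of bracket in the frame of cam_head between -0.012 and 0.012 m and z of bracket in the frame of cam_head between 0.088 and 0.112 m and angle between the z axis of bracket and the z axis of cam_head, either way round below 0.14 rad and angle between the y axis of bracket and the y axis of cam_head, either way round below 0.14 rad and z of bracket_top in the frame of cam_head above 0.12 m and contact force between the fingers and bracket above 2 N and contact force between bracket and nest below 0.1 N and contact force between bracket and cam_head below 0.1 N and linear speed of bracket below 0.02 m/s and angular speed of bracket below 0.15 rad/s); the arm keeps its last pose, push and grip.
It fails at once if the flange, the spacer or the collar is moved by more than 30 mm (distance of any of flange, spacer, collar from where it was at the start of the episode above 0.03 m).
It also fails if it takes over 64 s, if anything falls off the work surface, if the arm or the gripper's body presses on something with over 40 N, if the wrist force passes 120 N, or if a joint passes its speed limit or range.

## Robot

A 6-joint arm with a two-finger parallel gripper is mounted at the origin on the work surface. World frame = base frame: x ahead of the robot, y to its left, z up, the work surface at z = 0. Lengths are in m, angles in degrees, forces in N, time in s.
With the tool pointing down it reaches from about 0.25 to 0.725 m from the base axis. Payload 9.7 kg.
Tool frame: the origin (TCP) lies midway between the tips of the shut fingers; the grasp point (between the pads) lies 19 mm behind it; x points along the fingers, y is the direction in which the jaws open and shut, and the axes are right-handed (so a half turn about x gives the same grasp; the last joint's range is limited). The gripper opens to 85 mm and grips with 20 to 120 N. Pads are 22 mm wide; open, the fingers measure 114 mm over their backs; the gripper's body (76 mm by 85 mm) begins 54 mm behind the grasp point. The pads swing forward as they close: fully open they stand 13 mm farther back than shut.
Start: joints at [-77.349, 4.979, 10.078, 95.1, 0, 90], TCP at [0.12, -0.537, 0.231] pointing down, gripper open.
Joint ranges: [-179.16, 179.16], [-48.56, 103.87], [-65.8, 70.77], [-126.05, 130.52], [-82.76, 87.17], [-180, 180]. Speed limits (degrees/s): [127.2, 127.2, 147.25, 180, 180, 180].

## Interface

Orientations are given as [roll, pitch, yaw] about the fixed x, y, z axes, in that order (R = Rz(yaw) Ry(pitch) Rx(roll)).
In Python, from workcell import bot, cams gives the robot as it stands.
- The arm moves only by the tool apply_moves, never from a script. Its argument "commands" is a list of rows, each a list of 5 numbers: the shift along the tool's x, y, z in m, then the turn about the tool's x in rad, then the opening, from -1 (shut) to 1 (fully open). In form: [[tx, ty, tz, roll, hand], ...]. A call has 1 to 12 rows; each row is the pose to reach, as a shift and turn from the pose measured when the call began, along the tool's axes at that moment; what a row does not reach only later rows make up. A row lasts 1/10 s, in which the tool goes at most 50 mm and 8.59 degrees, less where a joint would pass 70% of its speed; a pose out of reach is approached as far as the arm can. A call with a gripper value outside its range is refused whole. The fingers move at their own pace and stop on an object; "newtons" is the grip in N (left out, the last holds). Time passes only in rows, so rows that repeat a pose let the fingers close. It gives the time, the measured TCP pose, the force and the opening at its end, in the units of the state.
- bot.get_obs(): the state, without advancing time (a new reading comes with each control period).
- cams.camera(name): name is "scene" or "side" or "wrist"; returns a dict with "frame" (480x640x3 uint8, blue, green, red), "depth" (480x640 float32, m along the optical axis (not along the pixel's ray), 0 where there is no reading), "camera_matrix" (3x3 intrinsics, pixels), "R" (3x3) and "t" (3): a world point X has camera coordinates R X + t; the wrist camera has in their place "mount" (4x4, takes a point from camera to tool coordinates, whose origin is the TCP and whose axes are the tool frame's). Camera axes: x right, y down, z forward; pixel columns grow to the right and rows downward; lengths in m; the calibration is good to about 2 mm. A picture is of the moment at which its call begins: read the wrist's pose just before it.
- bot.job_done(): hands the job in, once; it reports no verdict.
Trained networks look in the newest picture that a camera, given by its name, has taken for a name from the list of things; names that differ only in an ending like _2 or _b are one class to them, and where a whole thing is asked for, a point or a joint stands for the part that bears it (a point fixed in the world has none). Each returns a list of dicts, best first, with "confidence" (0 to 1); they miss things now and then, are a little off and sometimes report something else, mostly with a low value. They report only what shows in the picture. A call takes as long as a camera call. They do not tell look-alikes from the thing itself.
- cams.spot_in(name, camera): "rect" ([left, top, right, bottom] in pixels, round what is visible of it).
The state is a dict: "time": time; "q": joint angles; "qd": joint speeds; "joint_efforts": joint torques, N m; "ee_pos": TCP position; "tcp_rot": TCP orientation; "wrist_force": force on the tool from outside, world axes, zero at the start; "torque": the same for the moment, N m; "opening": finger opening in m.
Only numpy, scipy, OpenCV 4.12 (cv2) and the standard library are available. Lean on these libraries where they do the work, as an engineer would, in place of code of your own. Each camera call takes 0.05 s, during which the arm holds its last target. There are 200 camera calls.

## Working session

There is one attempt and no reset: what is moved stays moved. The work goes in short steps, Python scripts to look and compute and a tool call to move; the robot and the scene stay as the last step left them, time stands still between calls to the robot, and variables do not carry over. Pictures are saved under pics/ and viewed, about 8 in all and at most 12, crops included, and the job is handed in when it is done.

Besides the shell and the picture viewer there is one more tool, called after "Request:" as name([rows], argument=value, ...), one row to a line, values as JSON. apply_moves: Moves the arm, as the interface text tells. Its arguments: {"type":"object","properties":{"commands":{"type":"array"},"newtons":{"type":"number"}},"required":["commands"]}

```bash
ls; mkdir -p pics; python3 - <<'E'
from workcell import bot, cams
import cv2,numpy as np
o=bot.get_obs();print({k:np.round(v,3) for k,v in o.items()})
ims=[]
for n in("scene","side"):
    c=cams.camera(n);np.savez("%s0.npz"%n,**{k:np.array(v) for k,v in c.items()})
    print(n,np.round(c["camera_matrix"],1).tolist(),np.round(c["R"],3).tolist(),np.round(c["t"],3))
    cv2.imwrite("pics/%s0.png"%n,c["frame"])
    for k in("bracket","nest","cam_head","flange","spacer","collar"):
        print(k,[(np.round(d["rect"]).astype(int).tolist(),round(d["confidence"],2)) for d in cams.spot_in(k,n)])
E
```

```text
pics
{'time': np.float64(0.0), 'q': array([-7.7348e+01,  5.0120e+00,  1.0033e+01,  9.5101e+01,  2.0000e-03,
        9.0001e+01]), 'qd': array([-0.017,  0.009, -0.015,  0.046,  0.055,  0.027]), 'joint_efforts': array([ 1.0000e-03, -5.2039e+01,  4.6480e+01,  1.7000e-02, -0.0000e+00,
        0.0000e+00]), 'ee_pos': array([ 0.12 , -0.536,  0.231]), 'tcp_rot': array([-91.436,  89.92 , 101.215]), 'wrist_force': array([ 0.666,  0.562, -0.318]), 'torque': array([-0.001,  0.018, -0.055]), 'opening': np.float64(0.085)}
scene [[526.9, 0.0, 322.6], [0.0, 526.9, 242.9], [0.0, 0.0, 1.0]] [[-0.172, 0.985, 0.01], [0.679, 0.126, -0.723], [-0.713, -0.118, -0.691]] [ 0.085 -0.234  1.711]
bracket [([392, 292, 430, 323], 0.88), ([361, 230, 393, 263], 0.78), ([417, 240, 438, 268], 0.75)]
nest [([319, 268, 449, 373], 0.71)]
cam_head [([222, 265, 252, 309], 0.95)]
flange [([344, 298, 368, 316], 0.64)]
spacer [([471, 329, 511, 351], 0.81)]
collar [([224, 265, 252, 306], 0.62), ([145, 251, 165, 267], 0.51)]
side [[498.2, 0.0, 319.8], [0.0, 498.2, 248.1], [0.0, 0.0, 1.0]] [[0.947, -0.321, 0.0], [-0.181, -0.534, -0.826], [0.266, 0.782, -0.564]] [-0.487  0.221  1.183]
bracket [([228, 242, 256, 260], 0.96), ([296, 230, 314, 258], 0.8), ([233, 265, 268, 291], 0.58)]
nest [([274, 227, 372, 292], 0.75), ([373, 427, 398, 454], 0.68)]
cam_head [([365, 292, 398, 328], 0.57)]
flange [([319, 258, 337, 277], 0.57), ([273, 226, 372, 291], 0.25)]
spacer [([292, 208, 317, 223], 0.76)]
collar [([371, 429, 396, 451], 0.66)]
```

View pics/scene0.png

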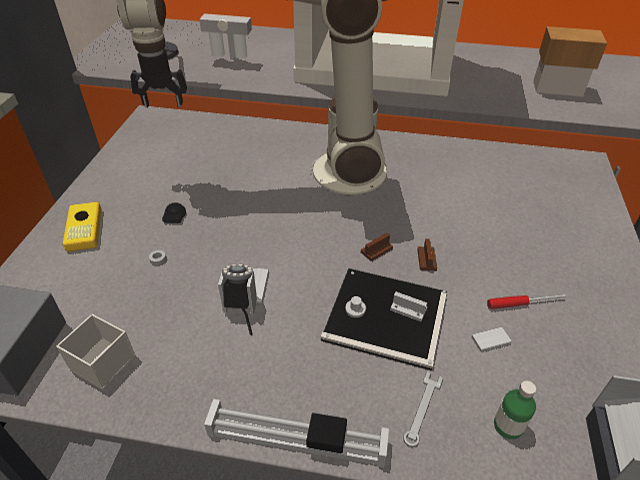

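View pics/side0.png

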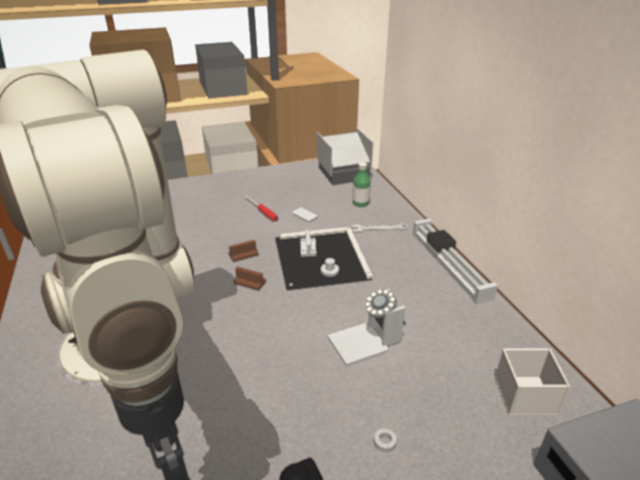

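The scene picture shows the nest plate around (385,315), with fences along its bottom and right edges. The aluminium bracket is on it at (408,303) and the flange at (356,306). The brown look-alikes are at (377,247) and (428,255). The inspection camera is at (237,285), the spacer at (491,338) and the collar at (157,257). The only T-shaped aluminium part on the black plate is the one at (408,303), so I choose that. Next is a coarse measurement.

```bash
cat > h.py <<'E'
import numpy as np, cv2
from scipy.spatial.transform import Rotation as Ro
from workcell import bot, cams
def tool():
    o=bot.get_obs(); T=np.eye(4); T[:3,:3]=Ro.from_euler('xyz',o['tcp_rot'],degrees=True).as_matrix(); T[:3,3]=o['ee_pos']; return T,o
def grab(n):
    T,o=tool(); c=cams.camera(n)
    if n=='wrist': M=T@c['mount']
    else:
        M=np.eye(4); M[:3,:3]=c['R'].T; M[:3,3]=-c['R'].T@c['t']
    return c,M
def cloud(c,M):
    K=c['camera_matrix']; v,u=np.mgrid[0:480,0:640]; d=c['depth']
    P=np.stack([(u-K[0,2])/K[0,0]*d,(v-K[1,2])/K[1,1]*d,d],-1)@M[:3,:3].T+M[:3,3]
    P[d<=0]=np.nan; return P
def onplane(c,M,uv,z):
    K=c['camera_matrix']; uv=np.atleast_2d(uv)
    r=np.c_[(uv-K[:2,2])/[K[0,0],K[1,1]],np.ones(len(uv))]@M[:3,:3].T
    return M[:3,3]+r*((z-M[2,3])/r[:,2:])
def rect(m,P2):
    (cx,cy),(w,h),a=cv2.minAreaRect(P2.astype(np.float32)); return np.round([cx,cy,w,h,a],4)
E
python3 - <<'E'
from h import *
for n in("scene","side"):
    c=np.load(n+"0.npz"); M=np.eye(4);M[:3,:3]=c['R'].T;M[:3,3]=-c['R'].T@c['t']
    P=cloud(c,M)
    B={"scene":dict(nest=(312,262,455,378),br=(390,288,432,325),fl=(342,292,370,320),sp=(468,324,515,355),cam=(212,255,275,340),col=(143,246,172,270)),
       "side":dict(nest=(268,222,380,296),br=(294,226,320,260),fl=(317,255,342,280),sp=(290,205,320,225),cam=(322,285,412,365),col=(368,425,402,456))}[n]
    for k,(a,b,e,f) in B.items():
        p=P[b:f,a:e].reshape(-1,3); g=c['frame'][b:f,a:e].reshape(-1,3).max(1).astype(int)
        p_ok=~np.isnan(p[:,0])
        if k=='nest':
            m=p_ok&(g<45)&(p[:,2]<.015); print(n,'plate',rect(0,p[m,:2]),np.median(p[m,2]))
            m=p_ok&(g>140)&(p[:,2]>.012)&(p[:,2]<.024); print(n,'fence', rect(0,p[m,:2]),np.median(p[m,2]))
        else:
            lo=dict(br=.014,fl=.014,sp=.006,cam=.06,col=.008)[k]
            m=p_ok&(p[:,2]>lo); q=p[m]
            print(n,k,rect(0,q[:,:2]),'z',np.round(np.percentile(q[:,2],[5,50,98]),3),len(q))
            if k=='cam':
                m=p_ok&(p[:,2]>.003)&(p[:,2]<.02); print('base',rect(0,p[m,:2]))
E
```

```text
scene plate [ 0.535   0.174   0.2572  0.3208 82.9171] 0.008525570316974207
scene fence [ 0.5797  0.1688  0.26    0.2291 82.7558] 0.01868701476258
scene br [ 0.5327  0.2273  0.0803  0.0878 71.8937] z [0.017 0.029 0.053] 640
scene fl [0.5768 0.0974 0.0442 0.0546 9.3538] z [0.016 0.021 0.047] 307
scene sp [ 0.6064  0.4129  0.0518  0.0928 29.6273] z [0.008 0.012 0.016] 587
scene cam [ 0.6072 -0.1844  0.087   0.0751  4.796 ] z [0.065 0.1   0.129] 1237
base [ 0.5726 -0.1931  0.2842  0.1636 13.7189]
scene col [ 0.4932 -0.4479  0.0452  0.0425  4.5429] z [0.009 0.015 0.02 ] 160
side plate [0. 0. 0. 0. 0.] nan
side fence [ 0.577   0.165   0.2633  0.2262 82.7951] 0.015220475332857752
side br [5.6190e-01 2.3340e-01 1.2280e-01 7.8500e-02 8.4011e+01] z [0.014 0.017 0.049] 286
side fl [5.70000e-01 8.50000e-02 4.21000e-02 4.50000e-02 7.22408e+01] z [0.014 0.023 0.044] 170
side sp [ 0.5995  0.409   0.0464  0.0813 27.1782] z [0.006 0.009 0.012] 151
side cam [ 0.5988 -0.1919  0.0767  0.0773  5.7605] z [0.067 0.107 0.126] 1078
base [ 0.593  -0.1273  0.2912  0.201  75.0879]
side col [ 0.4911 -0.4538  0.0429  0.0433 24.382 ] z [0.01  0.014 0.017] 296
  return _methods._mean(a, axis=axis, dtype=dtype,
  ret = ret.dtype.type(ret / rcount)
```

```bash
cat >> h.py <<'E'
def plan(p,yaw=None):
    """command (tx,ty,tz,roll) to TCP world p, with tool y at world azimuth yaw (deg)"""
    T,o=tool(); R=T[:3,:3]; d=R.T@(np.asarray(p)-T[:3,3]); r=0
    cur=np.degrees(np.arctan2(R[1,1],R[0,1]))
    if yaw is not None: r=-np.radians((yaw-cur+180)%360-180)
    print('t',round(float(o['time']),2),'pos',np.round(o['ee_pos'],4),'yaw',round(cur,2),'axis',np.round(R[:,0],3),'F',np.round(o['wrist_force'],1),'op',round(float(o['opening']),4),'q',np.round(o['q'],1))
    print('CMD',np.round(d,4),round(r,4),'dist',round(np.linalg.norm(d),3))
E
python3 -c "
from h import *
plan([.50,.19,.33],-7.2); c=cams.camera('wrist'); print(np.round(c['mount'],3).tolist(),np.round(c['camera_matrix'],1).tolist())"
```

```text
t 0.7 pos [ 0.1205 -0.5366  0.2313] yaw -77.35 axis [ 0.  0. -1.] F [0.  0.6 0.4] op 0.0857 q [-77.3   5.   10.1  95.1   0.   90. ]
CMD [-0.0987 -0.6258 -0.5295] -1.2243 dist 0.826
[[-0.0, -0.327, 0.945, -0.143], [1.0, 0.001, 0.001, 0.0], [-0.001, 0.945, 0.327, -0.085], [0.0, 0.0, 0.0, 1.0]] [[404.6, 0.0, 314.7], [0.0, 404.6, 246.1], [0.0, 0.0, 1.0]]
```

Request:
apply_moves([
  [-0.1,-0.31,-0.27,-0.6,1],
  [-0.1,-0.31,-0.27,-0.6,1],
  [-0.1,-0.31,-0.27,-0.6,1],
  [-0.1,-0.61,-0.53,-1.225,1],
  [-0.1,-0.61,-0.53,-1.225,1],
  [-0.1,-0.61,-0.53,-1.225,1],
  [-0.1,-0.61,-0.53,-1.225,1],
  [-0.1,-0.61,-0.53,-1.225,1],
  [-0.1,-0.61,-0.53,-1.225,1],
  [-0.1,-0.61,-0.53,-1.225,1],
  [-0.1,-0.61,-0.53,-1.225,1],
  [-0.1,-0.61,-0.53,-1.225,1],
])

```text
time: 1.95
ee_pos: [0.4027, -0.012, 0.3109]
tcp_rot: [88.7, 89.9, -8.5]
wrist_force: [0.8, -0.9, -0.3]
opening: 0.0853
```

```bash
python3 -c "
from h import *
plan([.50,.19,.33],-7.2)"
```

```text
t 1.95 pos [ 0.4027 -0.012   0.3109] yaw -7.15 axis [ 0.001 -0.    -1.   ] F [ 0.8 -0.9 -0.3] op 0.0853 q [ -1.7 -12.3   2.8 105.   -0.   95.4]
CMD [-0.019   0.0714 -0.2125] 0.0009 dist 0.225
```

Request:
apply_moves([
  [0.02,0.06,-0.26,0,1],
  [0.02,0.06,-0.26,0,1],
  [0.02,0.06,-0.26,0,1],
  [0.02,0.06,-0.26,0,1],
  [0.02,0.06,-0.26,0,1],
  [0.02,0.06,-0.26,0,1],
  [0.02,0.06,-0.26,0,1],
  [0.02,0.06,-0.26,0,1],
])

```text
time: 2.75
ee_pos: [0.4944, 0.2385, 0.2908]
tcp_rot: [46.3, 89.9, -50.8]
wrist_force: [0.8, -0.9, -0.1]
opening: 0.0853
```

```bash
cat > nest.py <<'E'
from h import *
import sys
c,M=grab('wrist'); P=cloud(c,M); cv2.imwrite('pics/%s.png'%sys.argv[1],c['frame'])
np.savez(sys.argv[1]+'.npz',P=P,frame=c['frame'],M=M,K=c['camera_matrix'])
print('pos',np.round(bot.get_obs()['ee_pos'],4))
for k in ('nest','bracket','flange'): print(k,[(np.round(d["rect"]).astype(int).tolist(),round(d["confidence"],2)) for d in cams.spot_in(k,'wrist')])
E
python3 nest.py w1
```

```text
pos [0.4944 0.2379 0.2913]
nest [([282, 120, 523, 351], 0.57)]
bracket [([138, 157, 229, 215], 0.97), ([342, 162, 398, 250], 0.77), ([161, 272, 241, 340], 0.62)]
flange [([340, 160, 396, 248], 0.69), ([376, 284, 420, 330], 0.58)]
```

View pics/w1.png

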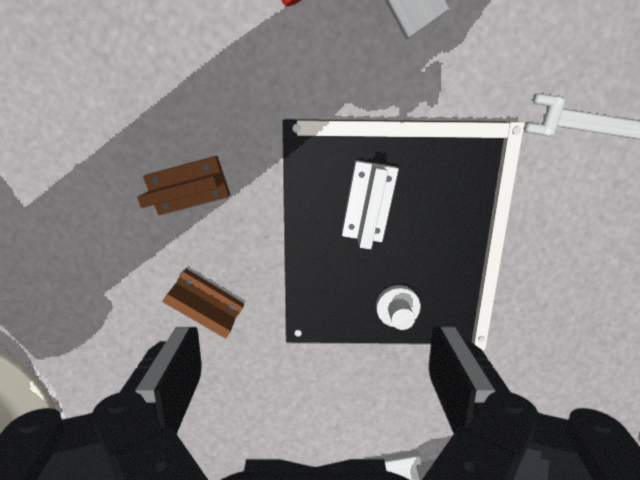

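The wrist view shows the plate spanning (285–520, 120–345). The side fence is at the top (405,130) and the far fence at the right (500,240). The silver bracket is at (371,203), the flange at (400,306), and both brown look-alikes sit off the plate.

```bash
cat > meas.py <<'E'
import numpy as np,cv2,sys
d=np.load(sys.argv[1]+'.npz');P=d['P'];g=d['frame'].max(2).astype(int);x0,y0,x1,y1=map(int,sys.argv[2:6])
def r(q,n):
    if len(q)<10: print(n,len(q));return
    m=cv2.minAreaRect(q[:,:2].astype(np.float32)); c=q[:,:2].mean(0); w,v=np.linalg.eigh(np.cov(q[:,:2].T)); a=np.degrees(np.arctan2(v[1,1],v[0,1]))
    print(n,len(q),'z',np.round(np.percentile(q[:,2],[5,50,95]),4),'rect',np.round(m[0],4),np.round(m[1],4),round(m[2],2),'mean',np.round(c,4),'pca long axis',round(a%180,2)); return m
S=P[y0:y1,x0:x1].reshape(-1,3);G=g[y0:y1,x0:x1].reshape(-1)
z=S[:,2]
r(S[(z>.044)&(z<.056)],'rib top'); r(S[(z>.016)&(z<.024)&(G>120)],'foot top')
if len(sys.argv)>6:
    F=P.reshape(-1,3);GG=g.reshape(-1);V,U=np.mgrid[0:480,0:640];U=U.ravel();V=V.ravel();z=F[:,2]
    w=(GG>100)&(z>.014)&(z<.023)
    a=F[w&(V>118)&(V<142)&(U>300)&(U<505)]; b=F[w&(U>470)&(U<525)&(V>150)&(V<335)]
    r(a,'side fence');r(b,'far fence')
    p=F[(GG<50)&(z>.004)&(z<.012)&(U>280)&(U<510)&(V>120)&(V<345)]; r(p,'plate')
    f=F[(z>.03)&(z<.06)&(U>370)&(U<430)&(V>280)&(V<335)]; r(f,'flange top')
E
python3 meas.py w1 335 150 405 255 1
```

```text
rib top 1065 z [0.0475 0.0504 0.0518] rect [0.5502 0.2199] [0.0797 0.0124] 73.96 mean [0.5501 0.2217] pca long axis 74.04
foot top 1926 z [0.0192 0.0206 0.022 ] rect [0.5504 0.2197] [0.0801 0.0445] 73.88 mean [0.5482 0.2221] pca long axis 73.07
side fence 3022 z [0.0172 0.0186 0.0199] rect [0.5898 0.2894] [0.0141 0.202 ] 82.37 mean [0.5893 0.2896] pca long axis 172.31
far fence 2640 z [0.016  0.0186 0.02  ] rect [0.683  0.1496] [0.2129 0.0156] 82.35 mean [0.6835 0.1588] pca long axis 82.35
plate 30299 z [0.0073 0.0086 0.01  ] rect [0.5661 0.1697] [0.2562 0.2245] 82.37 mean [0.5784 0.1654] pca long axis 46.15
flange top 527 z [0.033  0.0443 0.0458] rect [0.5737 0.0931] [0.026  0.0254] 66.5 mean [0.5729 0.0953] pca long axis 103.87
```

```bash
python3 -c "
from h import *
plan([.5503,.2198,.085],-16.04)"
```

```text
t 2.95 pos [0.4945 0.2374 0.2918] yaw -7.22 axis [ 0.002  0.    -1.   ] F [-0.1  0.   0.1] op 0.0853 q [ 25.7   6.5  18.6 101.9  -0.  122.9]
CMD [0.2069 0.0571 0.0106] 0.154 dist 0.215
```

Request:
apply_moves([
  [0.1,0.057,0.011,0.154,1],
  [0.1,0.057,0.011,0.154,1],
  [0.1,0.057,0.011,0.154,1],
  [0.15,0.057,0.011,0.154,1],
  [0.207,0.057,0.011,0.154,1],
  [0.207,0.057,0.011,0.154,1],
  [0.207,0.057,0.011,0.154,1],
  [0.207,0.057,0.011,0.154,1],
  [0.207,0.057,0.011,0.154,1],
  [0.207,0.057,0.011,0.154,1],
])

```text
time: 3.95
ee_pos: [0.5512, 0.2199, 0.0873]
tcp_rot: [121.2, 89.7, 15.1]
wrist_force: [-0.5, 0.1, -0.8]
opening: 0.0853
```

```bash
python3 -c "
from h import *
plan([.5503,.2198,.027],-16.04)"; python3 nest.py w2; python3 meas.py w2 0 0 640 330
```

```text
t 3.95 pos [0.5512 0.2199 0.0873] yaw -16.04 axis [ 0.005  0.001 -1.   ] F [-0.5  0.1 -0.8] op 0.0853 q [ 2.180e+01  1.020e+01 -1.000e-01  7.940e+01 -0.000e+00  1.278e+02]
CMD [ 0.0603 -0.0011  0.0005] 0.0 dist 0.06
pos [0.5509 0.2198 0.0867]
nest [([122, 68, 587, 480], 0.82)]
bracket [([272, 195, 354, 360], 0.94), ([1, 220, 73, 320], 0.65)]
flange [([363, 389, 438, 480], 0.88)]
rib top 3042 z [0.0492 0.0504 0.0514] rect [0.5526 0.2283] [0.0627 0.012 ] 73.9 mean [0.5532 0.2307] pca long axis 73.89
foot top 25587 z [0.0175 0.0188 0.021 ] rect [0.5857 0.2241] [0.1467 0.2282] 82.36 mean [0.6074 0.2525] pca long axis 166.15
```

Request:
apply_moves([
  [0.03,-0.001,0,0,1],
  [0.06,-0.001,0,0,1],
  [0.06,-0.001,0,0,1],
  [0.06,-0.001,0,0,1],
  [0.06,-0.001,0,0,-1],
  [0.06,-0.001,0,0,-1],
  [0.06,-0.001,0,0,-1],
  [0.06,-0.001,0,0,-1],
  [0.06,-0.001,0,0,-1],
  [0.06,-0.001,0,0,-1],
  [0.06,-0.001,0,0,-1],
  [0.06,-0.001,0,0,-1],
], newtons=60)

```text
time: 5.35
ee_pos: [0.5498, 0.2199, 0.0259]
tcp_rot: [118.3, 89.8, 12.3]
wrist_force: [-0.2, -0.7, 4.7]
opening: 0.0109
```

```bash
python3 -c "
from h import *
u,v=.620,.310
ex=np.array([.9911,-.1330]);ey=np.array([.1330,.9911])
plan([*(u*ex+v*ey),.029],-7.64)"
```

```text
t 5.35 pos [0.5498 0.2199 0.0259] yaw -16.04 axis [ 0.004  0.001 -1.   ] F [-0.2 -0.7  4.7] op 0.0109 q [ 21.8  11.5  -5.4  72.9  -0.  127.9]
CMD [-0.0027  0.1005 -0.0339] -0.1466 dist 0.106
```

Request:
apply_moves([
  [-0.004,0,0,0,-1],
  [-0.004,0.02,-0.008,-0.147,-1],
  [-0.004,0.05,-0.018,-0.147,-1],
  [-0.004,0.08,-0.028,-0.147,-1],
  [-0.004,0.1,-0.034,-0.147,-1],
  [-0.004,0.1,-0.034,-0.147,-1],
  [-0.004,0.1,-0.034,-0.147,-1],
  [-0.004,0.1,-0.034,-0.147,-1],
  [-0.004,0.1,-0.034,-0.147,-1],
])

```text
time: 6.25
ee_pos: [0.6544, 0.2251, 0.0304]
tcp_rot: [109.6, 89.8, 12.0]
wrist_force: [0.1, -0.2, -2.7]
opening: 0.0109
```

```bash
cat > go.py <<'E'
from h import *
import sys
ex=np.array([.9911,-.1330]);ey=np.array([.1330,.9911])
p=bot.get_obs()['ee_pos'][:2]; f=bot.get_obs()['wrist_force']; print('u,v',np.round([p@ex,p@ey],4),'Fu,Fv,Fz',np.round([f[:2]@ex,f[:2]@ey,f[2]],1),'M',np.round(bot.get_obs()['torque'],2))
u,v,z=map(float,sys.argv[1:4]); plan([*(u*ex+v*ey),z],-7.64)
E
python3 go.py .628 .318 .026
```

```text
u,v [0.6187 0.3101] Fu,Fv,Fz [ 0.1 -0.2 -2.7] M [ 0.01 -0.03  0.03]
t 6.25 pos [0.6544 0.2251 0.0304] yaw -7.59 axis [ 0.003  0.001 -1.   ] F [ 0.1 -0.2 -2.7] op 0.0109 q [ 19.   24.9  11.9  76.8  -0.  116.6]
CMD [ 0.0044  0.0093 -0.0079] 0.0008 dist 0.013
```

Request:
apply_moves([
  [0.004,0,0,0,-1],
  [0.004,0.003,0,0,-1],
  [0.004,0.005,0,0,-1],
  [0.004,0.007,0,0,-1],
  [0.004,0.008,0,0,-1],
  [0.004,0.009,0,0,-1],
  [0.004,0.01,0,0,-1],
  [0.004,0.01,0,0,-1],
])

```text
time: 7.05
ee_pos: [0.6636, 0.2239, 0.0264]
tcp_rot: [131.9, 89.9, 34.3]
wrist_force: [-6.0, 1.0, -0.1]
opening: 0.0112
```

```bash
python3 go.py .628 .318 .026
```

```text
u,v [0.6279 0.3101] Fu,Fv,Fz [-6.1  0.2 -0.1] M [ 0.12  1.08 -0.05]
t 7.05 pos [0.6636 0.2239 0.0264] yaw -7.58 axis [ 0.001  0.001 -1.   ] F [-6.   1.  -0.1] op 0.0112 q [ 18.6  26.3  13.3  77.    0.  116.2]
CMD [ 0.0004  0.0001 -0.0079] 0.001 dist 0.008
```

Request:
apply_moves([
  [0.001,0.001,-0.002,0,-1],
  [0.001,0.001,-0.004,0,-1],
  [0.001,0.001,-0.006,0,-1],
  [0.001,0.001,-0.008,0,-1],
  [0.001,0.001,-0.009,0,-1],
  [0.001,0.001,-0.01,0,-1],
  [0.001,0.001,-0.01,0,-1],
  [0.001,0.001,-0.01,0,-1],
])

```text
time: 7.85
ee_pos: [0.6647, 0.2321, 0.0261]
tcp_rot: [-24.2, 89.9, -121.9]
wrist_force: [-9.5, -7.8, 6.7]
opening: 0.0107
```

```bash
python3 go.py .628 .318 .026
```

```text
u,v [0.6279 0.3185] Fu,Fv,Fz [-8.3 -9.   6.7] M [-1.51  1.9  -0.05]
t 7.85 pos [0.6647 0.2321 0.0261] yaw -7.63 axis [-0.001 -0.002 -1.   ] F [-9.5 -7.8  6.7] op 0.0107 q [ 1.930e+01  2.700e+01  1.430e+01  7.740e+01 -1.000e-01  1.169e+02]
CMD [0.0001 0.0001 0.0005] 0.0001 dist 0.001
```

Request:
apply_moves([
  [0,0,0,0,-0.3],
  [0,0,0,0,-0.3],
  [0,0,0,0,-0.3],
  [0,0,0,0,-0.3],
  [0,0,0,0,-0.3],
  [-0.04,0,0,0,-0.3],
  [-0.08,0,0,0,-0.3],
  [-0.08,0,0,0,-0.3],
  [-0.08,0,0,0,-0.3],
  [-0.08,0,0,0,-0.3],
])

```text
time: 8.85
ee_pos: [0.6643, 0.2321, 0.1048]
tcp_rot: [-41.3, 89.8, -139.0]
wrist_force: [1.0, 0.7, -0.5]
opening: 0.0303
```

```bash
python3 nest.py w3; python3 go.py .628 .318 .026
```

```text
pos [0.6642 0.2321 0.1044]
nest [([1, 157, 380, 480], 0.55)]
bracket [([277, 188, 354, 340], 0.81)]
flange [([190, 453, 202, 480], 0.47)]
u,v [0.6275 0.3184] Fu,Fv,Fz [-0.2  0.1  1.3] M [ 0.01 -0.04 -0.02]
t 9.05 pos [0.6643 0.2321 0.1047] yaw -7.63 axis [-0.003 -0.002 -1.   ] F [-0.2  0.2  1.3] op 0.0299 q [ 1.930e+01  2.610e+01  2.180e+01  8.590e+01 -1.000e-01  1.169e+02]
CMD [0.0787 0.0007 0.0002] 0.0001 dist 0.079
```

View pics/w3.png

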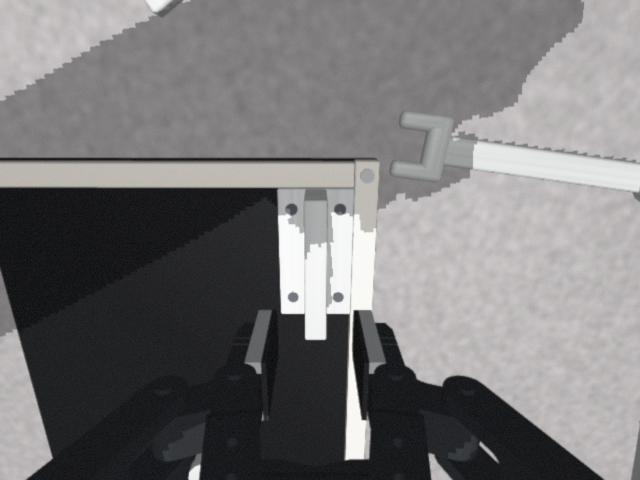

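The picture shows the bracket at (316,250), flush with the side fence at row 188 and the far fence at column 353. Next I regrip it by the rib and lift.

Request:
apply_moves([
  [0.04,0.0005,0,0,-0.3],
  [0.078,0.0005,0,0,-0.3],
  [0.078,0.0005,0,0,-0.3],
  [0.078,0.0005,0,0,-0.3],
  [0.078,0.0005,0,0,-1],
  [0.078,0.0005,0,0,-1],
  [0.078,0.0005,0,0,-1],
  [0.078,0.0005,0,0,-1],
  [0.078,0.0005,0,0,-1],
  [0.078,0.0005,0,0,-1],
], newtons=90)

```text
time: 10.05
ee_pos: [0.6646, 0.232, 0.0275]
tcp_rot: [-42.4, 89.8, -140.1]
wrist_force: [-4.3, -1.4, 5.0]
opening: 0.0101
```

Request:
apply_moves([
  [0,0,0,0,-1],
  [0,0,0,0,-1],
  [-0.01,-0.002,0.002,0,-1],
  [-0.04,-0.02,0.01,0,-1],
  [-0.08,-0.06,0.03,0,-1],
  [-0.12,-0.1,0.06,0,-1],
  [-0.16,-0.12,0.08,0,-1],
  [-0.2,-0.12,0.1,0,-1],
  [-0.2,-0.12,0.1,0,-1],
  [-0.2,-0.12,0.1,0,-1],
  [-0.2,-0.12,0.1,0,-1],
  [-0.2,-0.12,0.1,0,-1],
])

```text
time: 11.25
ee_pos: [0.5327, 0.1495, 0.2254]
tcp_rot: [-56.4, 89.6, -154.0]
wrist_force: [0.6, 1.1, -3.0]
opening: 0.0102
```

```bash
python3 - <<'E'
from h import *
plan([.5,.2,.25])
for n in('wrist','scene','side'):
    c,M=grab(n);P=cloud(c,M);cv2.imwrite('pics/%s4.png'%n,c['frame']);np.savez(n+'4.npz',P=P,frame=c['frame'],M=M,K=c['camera_matrix'])
    print([(np.round(d["rect"]).astype(int).tolist(),round(d["confidence"],2)) for d in cams.spot_in('cam_head',n)])
E
```

```text
t 11.25 pos [0.5327 0.1495 0.2254] yaw -7.61 axis [-0.006 -0.003 -1.   ] F [ 0.6  1.1 -3. ] op 0.0102 q [ 1.570e+01  5.700e+00  1.020e+01  9.490e+01 -1.000e-01  1.133e+02]
CMD [-0.0246 -0.0392 -0.0456] 0 dist 0.065
[]
[([223, 263, 255, 309], 0.71)]
[([365, 290, 395, 328], 0.86)]
```

Request:
apply_moves([
  [-0.08,0,0.15,-1.7,-1],
  [-0.08,0,0.15,-1.7,-1],
  [-0.08,0,0.15,-1.7,-1],
  [-0.08,0,0.15,-1.7,-1],
  [-0.08,0,0.15,-1.7,-1],
  [-0.08,0,0.15,-1.7,-1],
  [-0.08,0,0.15,-1.7,-1],
  [-0.08,0,0.15,-1.7,-1],
  [-0.08,0,0.15,-1.7,-1],
  [-0.08,0,0.15,-1.7,-1],
  [-0.08,0,0.15,-1.7,-1],
  [-0.08,0,0.15,-1.7,-1],
])

```text
time: 12.75
ee_pos: [0.5133, 0.001, 0.3074]
tcp_rot: [-147.9, 89.7, -147.8]
wrist_force: [0.5, 0.2, -1.9]
opening: 0.0102
```

Request:
apply_moves([
  [0,0,0,-1.5,-1],
  [0,0,0,-1.5,-1],
  [0,0,0,-1.5,-1],
  [0,0,0,-1.5,-1],
  [0,0,0,-1.5,-1],
  [0,0,0,-1.5,-1],
  [0,0,0,-1.5,-1],
  [0,0,0,-1.5,-1],
  [0,0,0,-1.5,-1],
  [0,0,0,-1.5,-1],
  [0,0,0,-1.5,-1],
])

```text
time: 13.85
ee_pos: [0.5133, 0.001, 0.3073]
tcp_rot: [125.5, 89.7, -148.3]
wrist_force: [0.0, 0.4, -2.6]
opening: 0.0104
```

```bash
python3 - <<'E'
from h import *
plan([.5,.0,.3],166)
n='wrist'
c,M=grab(n);P=cloud(c,M);cv2.imwrite('pics/%s5.png'%n,c['frame']);np.savez(n+'5.npz',P=P,frame=c['frame'],M=M,K=c['camera_matrix'])
print([(np.round(d["rect"]).astype(int).tolist(),round(d["confidence"],2)) for d in cams.spot_in('cam_head',n)])
E
```

```text
t 13.85 pos [0.5133 0.001  0.3073] yaw 176.21 axis [-0.004 -0.002 -1.   ] F [ 0.   0.4 -2.6] op 0.0104 q [ 2.000e-01  2.600e+00  1.620e+01  1.038e+02 -1.000e-01 -8.600e+01]
CMD [ 0.0074  0.0132 -0.0019] 0.1782 dist 0.015
[([141, 0, 225, 17], 0.93)]
```

View pics/wrist5.png

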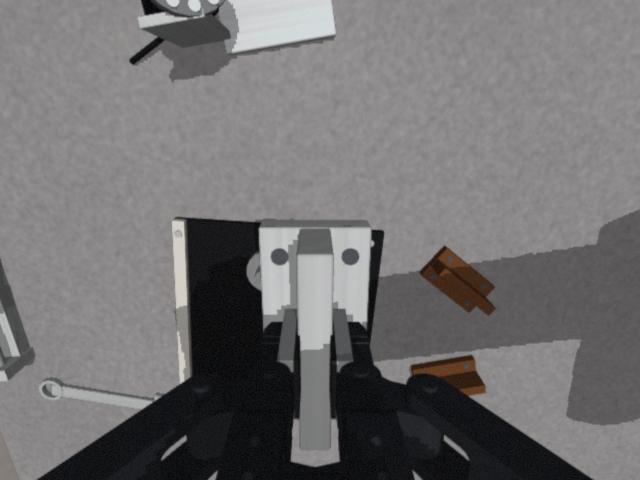

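The bracket is held square at (315,330). The camera head is cut off at the top, near (180,10), so I shift towards it.

Request:
apply_moves([
  [0,0,-0.13,0,-1],
  [0,0,-0.13,0,-1],
  [0,0,-0.13,0,-1],
  [0,0,-0.13,0,-1],
  [0,0,-0.13,0,-1],
  [0,0,-0.13,0,-1],
  [0,0,-0.13,0,-1],
])

```text
time: 14.65
ee_pos: [0.504, -0.1277, 0.3078]
tcp_rot: [125.1, 89.8, -149.0]
wrist_force: [-0.3, 0.1, -1.5]
opening: 0.0102
```

```bash
python3 - <<'E'
from h import *
plan([.5,.0,.3],166)
n='wrist'
c,M=grab(n);P=cloud(c,M);cv2.imwrite('pics/%s6.png'%n,c['frame']);np.savez(n+'6.npz',P=P,frame=c['frame'],M=M,K=c['camera_matrix'])
print([(np.round(d["rect"]).astype(int).tolist(),round(d["confidence"],2)) for d in cams.spot_in('cam_head',n)])
E
```

```text
t 14.65 pos [ 0.504  -0.1277  0.3078] yaw 175.85 axis [-0.004 -0.002 -1.   ] F [-0.3  0.1 -1.5] op 0.0102 q [ -14.1    3.5   17.2  103.9   -0.2 -100. ]
CMD [0.0075 0.0132 0.1271] 0.172 dist 0.128
[([148, 102, 241, 191], 0.78)]
```

View pics/wrist6.png

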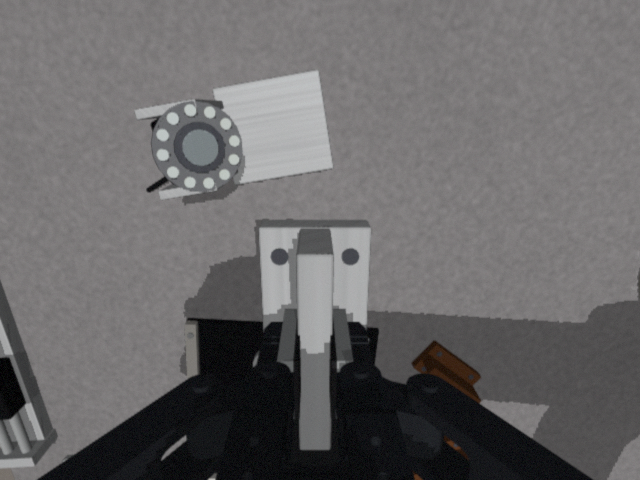

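The picture shows the ring light centred at (197,147) with white dots. The stand base lies to its right, with corners at (318,71), (331,166), (240,183) and (215,88).

```bash
python3 - <<'E'
from h import *
d=np.load('wrist6.npz');P=d['P'];g=d['frame'].max(2)
V,U=np.mgrid[0:480,0:640]
# base top: near-bench heights
z=P[...,2]
b=(z>.004)&(z<.02)&(U>205)&(U<345)&(V>60)&(V<195)&(g>120); q=P[b]
print('base',len(q),np.median(q[:,2]),rect(0,q[:,:2]))
r=np.hypot(U-197,V-146)<43; q=P[r]; q=q[~np.isnan(q[:,0])&(q[:,2]>.08)]
n0=np.array([0,0,1.]);c0=q.mean(0);w=np.ones(len(q),bool)
for i in range(10):
    c0=q[w].mean(0);u,s,vt=np.linalg.svd(q[w]-c0,full_matrices=0);n=vt[2]*np.sign(vt[2,2]);w=np.abs((q-c0)@n)<.0025
print('plane n',np.round(n,4),'tilt',np.degrees(np.arccos(n[2])),'az',np.degrees(np.arctan2(n[1],n[0])),'inl',w.sum(),len(q))
p=q[w]; ax=np.cross([0,0,1],n);ax/=np.linalg.norm(ax);ay=np.cross(n,ax)
xy=np.c_[(p-c0)@ax,(p-c0)@ay].astype(np.float32)
(cc,rad)=cv2.minEnclosingCircle(xy); print('circle',c0+cc[0]*ax+cc[1]*ay,'r',rad)
# dots
m=((g>190)&r).astype(np.uint8);N,L,st,ce=cv2.connectedComponentsWithStats(m)
D=np.array([np.nanmedian(P[L==i],axis=0) for i in range(1,N) if st[i,4]>15]);print(len(D),'dots mean',D.mean(0)); 
dd=D-D.mean(0);print('radii',np.round(np.linalg.norm(dd,axis=1),4)); vt=np.linalg.svd(dd)[2][2];vt*=np.sign(vt[2]);print('dots n',vt,np.degrees(np.arccos(vt[2])),np.degrees(np.arctan2(vt[1],vt[0])))
l=P[np.hypot(U-200,V-147)<14];print('lens',np.nanmedian(l,axis=0))
# bracket underside unseen; rib top / foot top as held
T,_=tool(); 
Ti=np.linalg.inv(T); f=P[224:300,262:294].reshape(-1,3); t=f@Ti[:3,:3].T+Ti[:3,3]
print('foot top tool x',np.round(np.nanpercentile(t[:,0],[10,50,90]),4)); k=P[258:320,303:328].reshape(-1,3)@Ti[:3,:3].T+Ti[:3,3]; print('rib top tool x,y',np.round(np.nanmedian(k,axis=0),4))
a=P[215:325,255:375].reshape(-1,3)@Ti[:3,:3].T+Ti[:3,3]; a=a[(a[:,0]>-.015)&(a[:,0]<.03)];print('tool yz extent',np.nanpercentile(a,[1,50,99],axis=0).round(4).tolist())
E
```

```text
base 9369 0.012540476554466773 [ 0.5415 -0.1926  0.1101  0.0998  5.3399]
plane n [-0.4216 -0.0403  0.9059] tilt 25.057198817905117 az -174.53334409954158 inl 3659 5762
circle [ 0.59295938 -0.18759108  0.11544798] r 0.03492963686585426
12 dots mean [ 0.59266513 -0.18804162  0.11680639]
radii [0.0289 0.0289 0.0289 0.0292 0.0287 0.029  0.0292 0.0289 0.029  0.0286
 0.029  0.029 ]
dots n [-0.4184184  -0.04074527  0.90733999] 24.859691837867288 -174.43811671526026
lens [ 0.59090457 -0.18841868  0.12069283]
foot top tool x [0.0061 0.0069 0.0079]
rib top tool x,y [-0.0231 -0.0003 -0.0286]
tool yz extent [[-0.0139, -0.0221, -0.0408], [0.0069, -0.0007, -0.0255], [0.0171, 0.021, 0.0001]]
```

Request:
apply_moves([
  [0,-0.08,0.1,-0.165,-1],
  [0,-0.08,0.1,-0.165,-1],
  [0,-0.08,0.1,-0.165,-1],
  [0,-0.159,0.204,-0.165,-1],
  [0,-0.159,0.204,-0.165,-1],
  [0,-0.159,0.204,-0.165,-1],
  [0,-0.159,0.204,-0.165,-1],
  [0,-0.159,0.204,-0.165,-1],
  [0,-0.159,0.204,-0.165,-1],
])

```text
time: 15.65
ee_pos: [0.6768, 0.0639, 0.3073]
tcp_rot: [121.9, 89.8, -142.7]
wrist_force: [-0.5, 0.1, -2.3]
opening: 0.0104
```

```bash
cat > fin.py <<'E'
from h import *
n=np.array([-.4200,-.0405,.9066]); n/=np.linalg.norm(n); L=np.array([.591,-.1882,.1204])
R0=np.c_[-n,[np.cos(np.radians(185.4)),np.sin(np.radians(185.4)),0],[0,0,0]]
def rep():
    T,o=tool();R=T[:3,:3]; b=T[:3,3]+R@[.019,0,-.0005]
    print('tool x tilt',round(np.degrees(np.arccos(-R[2,0])),2),'az',round(np.degrees(np.arctan2(R[1,0],R[0,0])),1),'ang z err',round(np.degrees(np.arccos(np.clip(-R[:,0]@n,-1,1))),2),
     'long side elev',round(np.degrees(np.arcsin(R[2,2])),2),'az',round(np.degrees(np.arctan2(R[1,2],R[0,2])),2),'want 95.4','brk-lens along n',round((b-L)@n,4))
    return T,b
E
python3 - <<'E'
from fin import *
rep(); plan([.716,.068,.30],-174.6)
E
```

```text
tool x tilt 0.23 az -142.7 ang z err 25.15 long side elev -0.12 az 95.32 want 95.4 brk-lens along n 0.106
t 15.65 pos [0.6768 0.0639 0.3073] yaw -174.68 axis [-0.003 -0.002 -1.   ] F [-0.5  0.1 -2.3] op 0.0104 q [ 5.400e+00  2.930e+01  4.920e+01  1.101e+02 -1.000e-01 -8.990e+01]
CMD [ 0.0071 -0.0394  0.0004] -0.0014 dist 0.04
```

Request:
apply_moves([
  [0,-0.03,0,0,-1],
  [0,-0.05,0,0,-1],
  [0,-0.07,0,0,-1],
  [0,-0.09,0,0,-1],
  [0,-0.1,0,0,-1],
  [0,-0.1,0,0,-1],
  [0,-0.1,0,0,-1],
])

```text
time: 16.35
ee_pos: [0.7526, 0.0709, 0.2913]
tcp_rot: [-94.5, 88.5, 0.8]
wrist_force: [-0.2, -0.3, -2.3]
opening: 0.0107
```

```bash
python3 - <<'E'
from fin import *
rep(); plan([.716,.068,.30],-174.6)
E
```

```text
tool x tilt 1.54 az 0.8 ang z err 23.43 long side elev -0.12 az 95.32 want 95.4 brk-lens along n 0.0591
t 16.35 pos [0.7526 0.0709 0.2913] yaw -174.68 axis [ 0.027  0.    -1.   ] F [-0.2 -0.3 -2.3] op 0.0107 q [ 5.400e+00  4.450e+01  7.060e+01  1.146e+02 -1.000e-01 -8.990e+01]
CMD [-0.0097  0.0364  0.0005] -0.0013 dist 0.038
```

Request:
apply_moves([
  [0,-0.03,0,0,-1],
  [0,-0.06,0,0,-1],
  [0,-0.09,0,0,-1],
  [0,-0.12,0,0,-1],
  [0,-0.15,0,0,-1],
  [0,-0.15,0,0,-1],
  [0,-0.15,0,0,-1],
  [0,-0.15,0,0,-1],
])

```text
time: 17.15
ee_pos: [0.8123, 0.0762, 0.2377]
tcp_rot: [-91.5, 85.6, 3.8]
wrist_force: [-0.4, 0.0, -3.0]
opening: 0.0102
```

```bash
python3 - <<'E'
from fin import *
rep(); plan([.716,.068,.30],-174.6)
E
```

```text
tool x tilt 4.44 az 3.8 ang z err 20.53 long side elev -0.12 az 95.31 want 95.4 brk-lens along n -0.0151
t 17.15 pos [0.8123 0.0762 0.2377] yaw -174.68 axis [ 0.077  0.005 -0.997] F [-0.4  0.  -3. ] op 0.0102 q [ 5.400e+00  4.870e+01  7.070e+01  1.076e+02 -1.000e-01 -8.990e+01]
CMD [-0.0695  0.0916  0.0006] -0.0013 dist 0.115
```

Request:
apply_moves([
  [-0.02,-0.05,0,0,-1],
  [-0.05,-0.1,0,0,-1],
  [-0.08,-0.15,0,0,-1],
  [-0.11,-0.2,0,0,-1],
  [-0.13,-0.25,0,0,-1],
  [-0.15,-0.3,0,0,-1],
  [-0.15,-0.35,0,0,-1],
  [-0.15,-0.4,0,0,-1],
  [-0.15,-0.4,0,0,-1],
  [-0.15,-0.4,0,0,-1],
])

```text
time: 18.15
ee_pos: [0.8432, 0.079, 0.2257]
tcp_rot: [-90.9, 82.6, 4.4]
wrist_force: [0.6, -0.4, -2.2]
opening: 0.01
```

```bash
python3 - <<'E'
from fin import *
rep(); plan([.716,.068,.30],-174.6)
E
```

```text
tool x tilt 7.39 az 4.4 ang z err 17.57 long side elev -0.12 az 95.32 want 95.4 brk-lens along n -0.0394
t 18.15 pos [0.8432 0.079  0.2257] yaw -174.67 axis [ 0.128  0.01  -0.992] F [ 0.6 -0.4 -2.2] op 0.01 q [ 5.400e+00  4.970e+01  7.070e+01  1.036e+02 -1.000e-01 -8.990e+01]
CMD [-0.0901  0.1171  0.0007] -0.0012 dist 0.148
```

Request:
apply_moves([
  [-0.04,-0.1,0,0,-1],
  [-0.04,-0.1,0,0,-1],
  [-0.04,-0.1,0,0,-1],
])

```text
time: 18.45
ee_pos: [0.8636, 0.0809, 0.2322]
tcp_rot: [-90.6, 79.6, 4.7]
wrist_force: [-0.4, -0.4, -2.2]
opening: 0.01
```

Request:
apply_moves([
  [-0.04,-0.1,0,0,-1],
  [-0.04,-0.1,0,0,-1],
  [-0.04,-0.1,0,0,-1],
])

```text
time: 18.75
ee_pos: [0.882, 0.0826, 0.2433]
tcp_rot: [-90.5, 76.5, 4.8]
wrist_force: [0.1, -0.2, -2.3]
opening: 0.01
```

Request:
apply_moves([
  [-0.1,-0.1,0,0,-1],
  [-0.1,-0.1,0,0,-1],
  [-0.1,-0.1,0,0,-1],
])

```text
time: 19.05
ee_pos: [0.874, 0.0819, 0.2954]
tcp_rot: [-90.4, 73.3, 4.9]
wrist_force: [0.2, 0.4, -2.7]
opening: 0.0102
```

Request:
apply_moves([
  [-0.1,-0.1,0,0,-1],
  [-0.1,-0.1,0,0,-1],
  [-0.1,-0.1,0,0,-1],
])

```text
time: 19.35
ee_pos: [0.8638, 0.0811, 0.3455]
tcp_rot: [-90.3, 70.2, 5.0]
wrist_force: [-0.4, 1.1, -2.1]
opening: 0.0101
```

```bash
python3 - <<'E'
from fin import *
rep(); plan([.716,.068,.30],-174.6)
E
```

```text
tool x tilt 19.84 az 5.0 ang z err 5.12 long side elev -0.11 az 95.32 want 95.4 brk-lens along n 0.0597
t 19.35 pos [0.8638 0.0811 0.3455] yaw -174.64 axis [ 0.338  0.03  -0.941] F [-0.4  1.1 -2.1] op 0.0101 q [  5.4  42.3  70.8  98.6  -0.1 -90. ]
CMD [-0.0075  0.155   0.0008] -0.0007 dist 0.155
```

Request:
apply_moves([
  [-0.04,-0.1,0,0,-1],
  [-0.04,-0.1,0,0,-1],
  [-0.04,-0.1,0,0,-1],
])

```text
time: 19.65
ee_pos: [0.8789, 0.0824, 0.3622]
tcp_rot: [-90.3, 67.0, 5.1]
wrist_force: [0.1, -0.3, -1.8]
opening: 0.0102
```

Request:
apply_moves([
  [-0.04,-0.06,0,0,-1],
  [-0.04,-0.06,0,0,-1],
])

```text
time: 19.85
ee_pos: [0.8824, 0.0828, 0.3919]
tcp_rot: [-90.2, 64.0, 5.1]
wrist_force: [-0.3, -0.7, -1.3]
opening: 0.01
```

```bash
python3 - <<'E'
from fin import *
rep(); plan([.7,.0,.32]); print(bot.get_obs()['q'])
E
```

```text
tool x tilt 26.03 az 5.1 ang z err 1.08 long side elev -0.11 az 95.32 want 95.4 brk-lens along n 0.0938
t 19.85 pos [0.8824 0.0828 0.3919] yaw -174.63 axis [ 0.437  0.039 -0.899] F [-0.3 -0.7 -1.3] op 0.01 q [  5.4  40.   70.8  94.7  -0.1 -90. ]
CMD [-0.0184  0.2017 -0.0654] 0 dist 0.213
[  5.40536251  40.04963396  70.76697557  94.6907111   -0.13247641
 -89.96878727]
```

```bash
python3 - <<'E'
from fin import *
plan([.60,-.10,.32])
E
```

```text
t 19.85 pos [0.8824 0.0828 0.3919] yaw -174.63 axis [ 0.437  0.039 -0.899] F [-0.3 -0.7 -1.3] op 0.01 q [  5.4  40.   70.8  94.7  -0.1 -90. ]
CMD [-0.066   0.2995 -0.1557] 0 dist 0.344
```

Request:
apply_moves([
  [-0.02,0.04,-0.02,0,-1],
  [-0.03,0.08,-0.04,0,-1],
  [-0.04,0.12,-0.06,0,-1],
  [-0.045,0.16,-0.08,0,-1],
  [-0.05,0.2,-0.1,0,-1],
  [-0.055,0.24,-0.12,0,-1],
  [-0.06,0.28,-0.14,0,-1],
  [-0.066,0.3,-0.156,0,-1],
  [-0.066,0.3,-0.156,0,-1],
  [-0.066,0.3,-0.156,0,-1],
  [-0.066,0.3,-0.156,0,-1],
])

```text
time: 20.95
ee_pos: [0.6001, -0.1001, 0.3211]
tcp_rot: [-90.3, 63.9, 5.1]
wrist_force: [-0.3, -0.5, -2.0]
opening: 0.0104
```

```bash
cat >> fin.py <<'E'
def togo():
    T,b=rep(); goal=L+.1*n; print('bracket err world',np.round(b-goal,4)); plan(T[:3,3]+goal-b,185.4-360)
E
python3 -c "from fin import *; togo()"
```

```text
tool x tilt 26.14 az 5.1 ang z err 1.2 long side elev -0.13 az 95.33 want 95.4 brk-lens along n 0.1555
bracket err world [0.0595 0.0924 0.093 ]
t 20.95 pos [ 0.6001 -0.1001  0.3211] yaw -174.61 axis [ 0.439  0.039 -0.898] F [-0.3 -0.5 -2. ] op 0.0104 q [ -13.2  -10.3    0.7   76.     7.9 -106.8]
CMD [ 0.0537  0.1019 -0.0862] -0.0002 dist 0.144
```

Request:
apply_moves([
  [0,0.04,-0.035,0,-1],
  [0,0.075,-0.065,0,-1],
  [0.01,0.102,-0.086,0,-1],
  [0.03,0.102,-0.086,0,-1],
  [0.045,0.102,-0.086,0,-1],
  [0.054,0.102,-0.086,0,-1],
  [0.054,0.102,-0.086,0,-1],
  [0.054,0.102,-0.086,0,-1],
  [0.054,0.102,-0.086,0,-1],
])

```text
time: 21.85
ee_pos: [0.5412, -0.192, 0.2289]
tcp_rot: [-90.4, 63.8, 5.0]
wrist_force: [-0.2, 0.1, -3.0]
opening: 0.0102
```

```bash
python3 - <<'E'
from fin import *
togo()
for nm in('side','scene'):
    c,M=grab(nm);P=cloud(c,M);cv2.imwrite('pics/%s7.png'%nm,c['frame']);np.savez(nm+'7.npz',P=P,frame=c['frame'],M=M)
    print([(np.round(d["rect"]).astype(int).tolist(),round(d["confidence"],2)) for d in cams.spot_in('bracket',nm)])
a=cv2.imread('pics/side7.png')[190:390,270:470];b=cv2.imread('pics/scene7.png')[180:380,140:340]
cv2.imwrite('pics/f7.png',cv2.resize(np.hstack([a,b]),None,fx=2,fy=2))
E
```

```text
tool x tilt 26.2 az 5.0 ang z err 1.26 long side elev -0.18 az 95.37 want 95.4 brk-lens along n 0.1005
bracket err world [0.0006 0.0005 0.0008]
t 21.85 pos [ 0.5412 -0.192   0.2289] yaw -174.54 axis [ 0.44   0.039 -0.897] F [-0.2  0.1 -3. ] op 0.0102 q [ -26.   -15.3  -13.5   68.9   13.2 -118.8]
CMD [ 0.0005  0.0009 -0.0005] 0.0011 dist 0.001
[([234, 263, 267, 291], 0.88), ([229, 240, 258, 261], 0.86), ([345, 253, 383, 291], 0.68)]
[([418, 242, 437, 267], 0.97), ([216, 208, 260, 232], 0.61), ([359, 230, 393, 262], 0.55)]
```

View pics/f7.png

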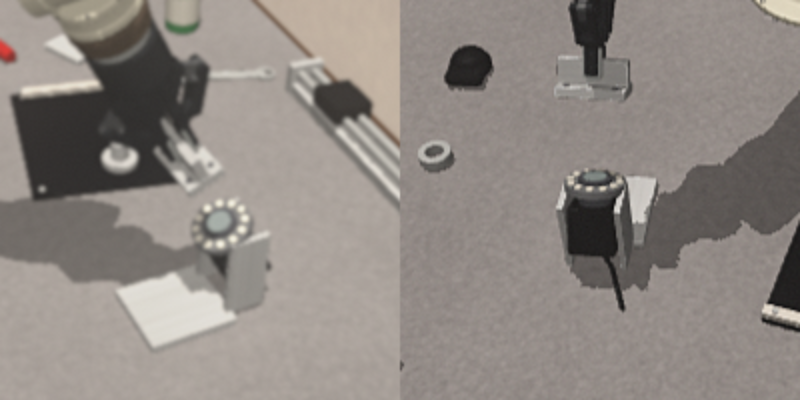

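The two crops show the bracket held above the lens, foot towards it, long side parallel to the head, and nothing else touching it. Last, I let it settle and check for slip in the hand.

Request:
apply_moves([
  [0,0,0,0,-1],
  [0,0,0,0,-1],
  [0,0,0,0,-1],
  [0,0,0,0,-1],
  [0,0,0,0,-1],
])

```text
time: 22.55
ee_pos: [0.5407, -0.1923, 0.2284]
tcp_rot: [-90.4, 63.8, 5.0]
wrist_force: [1.1, -0.1, -2.6]
opening: 0.0101
```

```bash
python3 - <<'E'
from fin import *
togo(); T,_=tool()
c,M=grab('wrist'); P=cloud(c,M); t=(P-T[:3,3])@T[:3,:3]
f=np.r_[t[230:310,266:292].reshape(-1,3),t[230:310,338:364].reshape(-1,3)]; f=f[np.abs(f[:,0]-.007)<.01]
n_=np.linalg.svd(f-f.mean(0),full_matrices=0)[2][2]; n_*=np.sign(n_[0])
a=t[215:325,255:375].reshape(-1,3); a=a[(a[:,0]>0)&(a[:,0]<.015)]
print('foot top tool x',np.median(f[:,0]).round(4),'normal',n_.round(3),'y range',np.percentile(a[:,1],[1,99]).round(4),'z min',np.percentile(a[:,2],1).round(4))
c,M=grab('scene');P=cloud(c,M); q=P[200:240,205:270].reshape(-1,3); q=q[q[:,2]>.15]; q=q[np.abs((q-L)@n-.112)<.01]
print('scene: foot pts mean rel lens: along n',((q-L)@n).mean().round(4),'long extent',np.percentile((q-L)@[-.094,.9956,0],[1,99]).round(4))
o=bot.get_obs();print(np.abs(o['qd']).max(),o['time'])
E
```

```text
tool x tilt 26.18 az 5.0 ang z err 1.24 long side elev -0.16 az 95.33 want 95.4 brk-lens along n 0.1002
bracket err world [0.0001 0.0002 0.0003]
t 22.55 pos [ 0.5407 -0.1923  0.2284] yaw -174.6 axis [ 0.439  0.038 -0.897] F [ 1.1 -0.1 -2.6] op 0.0101 q [ -26.1  -15.3  -13.5   68.9   13.2 -118.8]
CMD [ 0.0002  0.0003 -0.0002] 0.0001 dist 0.0
foot top tool x 0.007 normal [ 1.    -0.001 -0.006] y range [-0.0222  0.021 ] z min -0.0408
scene: foot pts mean rel lens: along n 0.1119 long extent [-0.0372  0.0417]
0.12683098110257374 22.65
```

All the checks agree, so I'm handing the job in.

```bash
python3 -c "
from workcell import bot
print(bot.job_done())"
```

```text
the job is handed in; nothing more can be done
None
```

I squared the bracket into the fence corner, lifted it by its rib and handed in while holding it in front of the inspection camera, at about 22.7 s of the 64 s. No verdict was reported.

- **Squaring:** I gripped the rib, turned the bracket square, and pushed it onto the far fence (about 8 N) and the side fence (about 9 N). I then let go, and a wrist picture showed it flush on both fences. The tool stood within 0.5 mm of the target when both fences pushed back. After regripping, I left it 0.2 s before lifting.
- **Tilt:** The move commands cannot tilt the tool. I got the 25° lean by repeatedly asking for poses just beyond the arm's reach, well clear of everything. During this, joint 3 sat right at its upper limit, reading 70.767° of 70.77° in the last check there. I saw no reading above it, but the readings were not continuous.
- **Final pose:** The underside is 100.2 mm from the lens along its axis and within 1 mm of centre. Its facing is off by 1.2° and the long side is level to 0.2°.
- **Slip:** The wrist view showed no slip in the grip.
- **Independent check:** The scene camera put the foot's top face at 111.9 mm (112 expected) and the bracket about 2 mm off centre along its long side. That is slightly more than the arm's own reading, but within the 12 mm limit.
- **Other parts:** I never touched the flange, spacer or collar, and went nowhere near the brown look-alikes. I did not measure the three parts again at the end.

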